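# Gauge the depth of a flow-cell channel

## Task

Take the depth gauge from its rest and measure the channel that has the blue plug: put the sprung probe into that channel, press gently until the base sits flat on the block, and hold it there for about a second. Then stand the gauge upright back in its rest, released, with the true reading still showing on its red drag pointer (the pointer cannot be set back, so do not push the probe in farther anywhere else). Leave the vial rack, the tip box and the jar alone.

Things in the scene. Friction and masses are not known exactly. Their poses are not given: they have to be found in the camera images.
- gauge: the depth gauge, loose, 0.25 kg, upright in its rest. Origin: middle of the measuring face (underside) of its steel base bar, 64 (y) x 18 (x) x 10 (z) mm; z up. On the bar stands the black body, 26 (y) x 22 (x) mm, from z = 10 to 86 mm, with a cap to 93 mm. Below the middle of the measuring face the sprung probe, a 4 mm round pin with a rounded end, stands out 14 mm
- gauge_grip (a point): middle of the gauge's black body, 62 mm above the measuring face: a good height to hold it, across the two flat sides facing +y and -y (26 mm wide). The scale window with the red pointer is in the +x face, 13 to 43 mm above the measuring face: keep fingers off it
- probe_tip (a point): end of the gauge's sprung probe: 14 mm below the measuring face when free. It needs 2.1 N to start moving in and 0.35 N more for each mm (7 N when flush); the 4 mm pin moves only along the gauge's z
- probe (a joint): how far the probe is pushed in, m: 0 free, 0.014 flush with the measuring face. With the base flat on the block it is 14 mm less the depth of the channel
- pointer (a joint): the red drag pointer, m: the farthest the probe has been pushed in since the start. It begins at 0, is carried up the scale by the probe and stays by friction. Depth measured = 14 mm less this value. Pushing the probe in too far, on the top face or in a shallower channel, spoils the reading for good
- jig: aluminium jig fixed to the bench, baseplate 212 x 162 mm; in it is clamped the white plastic flow-cell block, 160 (x) x 124 (y) mm. Origin: middle of the baseplate's underside, under the block. The block's flat top is 46 mm up. Three straight channels 6 mm wide, 104 mm long, dark floors, run along x, 30 mm apart; their depths differ, 5 to 11 mm. Over 20 N from the gauge marks the plastic
- channel_1 (a point): nominal middle of the mouth of the first channel, at y = +30 mm, level with the block's top; x along the channel, y across it, z up. Nominal only: the block was laid in by hand and sits up to 6 mm to either side along y (not seen in these poses), so the true channel must be found. Measure within 40 mm of this point along x. A brass barb 15 mm high stands at x = +66 mm
- channel_2 (a point): the same for the middle channel (y = 0)
- channel_3 (a point): the same for the channel at y = -30 mm (all three shift together with the block)
- inlet_1 (a point): inlet of channel_1 on top of the dark manifold bar fixed across the block's -x end: 94 mm from the channel's middle, 40 mm above the bench; the manifold does not shift with the block
- inlet_2 (a point): the same for channel_2
- inlet_3 (a point): the same for channel_3
- plug_blue: the blue plug, 14 mm wide, 12 mm high, fixed in the inlet of the channel to be measured (a red and a yellow one are in the other two inlets; which is where changes). Origin: middle of its underside, on top of the manifold
- rest: grey plastic rest, 64 (x) x 104 (y) mm, fixed to the bench. Origin: middle of its underside. Two rails, tops 36 mm up, with a 36 mm gap between; the gauge's base bar lies across both, along the rest's y, the probe hanging free in the gap. Lips 4 mm high round the bar leave about 5 mm of play along x and 6 mm along y to either side
- rest_seat (a point): where the middle of the gauge's measuring face sits: midway between the rails, at the height of their tops; axes as the rest
- vial_rack: blue wire rack of capped vials, 90 x 130 mm, 74 mm high; leave alone. Origin: middle of its underside
- tip_box: white box of blue pipette tips with its clear lid up, 118 x 80 mm, 60 mm high (lid to 110); leave alone. Origin: middle of its underside
- jar: amber jar with a black cap, 48 mm wide, 75 mm high; leave alone. Origin: middle of its underside
Not all that is in view belongs to the job. Of the things like the gauge, leave any that is brown; of the rest the smaller one is meant.

How it is judged:
On the way:
1. the probe is on the floor of the blue-plug channel and the base sits flat on the block (within 1 mm, 0.03 rad, bearing 1 N beyond the probe's spring), held 0.5 s (((horizontal distance between plug_blue and inlet_1 below 0.01 m and y of probe_tip in the frame of channel_1 between -0.01 and 0.01 m and x of probe_tip in the frame of channel_1 between -0.042 and 0.042 m and z of probe_tip in the frame of channel_1 below -0.004 m and z of gauge in the frame of channel_1 below 0.001 m and contact force between gauge and jig above 6.2 N and angle between gauge's own z axis and vertical below 0.03 rad) or (horizontal distance between plug_blue and inlet_2 below 0.01 m and y of probe_tip in the frame of channel_2 between -0.01 and 0.01 m and x of probe_tip in the frame of channel_2 between -0.042 and 0.042 m and z of probe_tip in the frame of channel_2 below -0.01 m and z of gauge in the frame of channel_2 below 0.001 m and contact force between gauge and jig above 4.2 N and angle between gauge's own z axis and vertical below 0.03 rad) or (horizontal distance between plug_blue and inlet_3 below 0.01 m and y of probe_tip in the frame of channel_3 between -0.01 and 0.01 m and x of probe_tip in the frame of channel_3 between -0.042 and 0.042 m and z of probe_tip in the frame of channel_3 below -0.007 m and z of gauge in the frame of channel_3 below 0.001 m and contact force between gauge and jig above 5.2 N and angle between gauge's own z axis and vertical below 0.03 rad))), for 0.5 s.
At the end, for the whole second after the job is handed in: the gauge stands upright and at rest in its rest (within 10 mm of the seat, base on the rails within 2 mm), released, and its drag pointer shows the depth of the blue-plug channel within 1 mm (((horizontal distance between plug_blue and inlet_1 below 0.01 m and value of joint pointer between 0.008 and 0.01 m) or (horizontal distance between plug_blue and inlet_2 below 0.01 m and value of joint pointer between 0.002 and 0.004 m) or (horizontal distance between plug_blue and inlet_3 below 0.01 m and value of joint pointer between 0.005 and 0.007 m)) and horizontal distance between gauge and rest_seat below 0.01 m and z of gauge in the frame of rest_seat between -0.002 and 0.002 m and angle between gauge's own z axis and vertical below 0.05 rad and linear speed of gauge below 0.02 m/s and contact force between gauge and rest above 0.5 N); the robot touches nothing.
It fails at once if the gauge bears on the block with more than 20 N (contact force between gauge and jig above 20 N).
It fails at once if the vial rack is moved more than 10 mm (distance of vial_rack from where it was at the start of the episode above 0.01 m).
It fails at once if the pipette-tip box is moved more than 10 mm (distance of tip_box from where it was at the start of the episode above 0.01 m).
It fails at once if the jar is moved more than 10 mm (distance of jar from where it was at the start of the episode above 0.01 m).
It also fails if it takes over 64 s, if anything falls off the work surface, if the arm or the gripper's body presses on something with over 40 N, if the wrist force passes 120 N, or if a joint passes its speed limit or range.

## Robot

A 6-joint arm with a two-finger parallel gripper is mounted at the origin on the work surface. World frame = base frame: x ahead of the robot, y to its left, z up, the work surface at z = 0. Lengths are in m, angles in rad, forces in N, time in s.
With the tool pointing down it reaches from about 0.375 to 0.975 m from the base axis. Payload 3.8 kg.
Tool frame: the origin (TCP) lies midway between the tips of the shut fingers; the grasp point (between the pads) lies 19 mm behind it; z points along the fingers, y is the line along which they close (so a half turn about z gives the same grasp; the last joint's range is limited). The gripper opens to 85 mm and grips with 20 to 120 N. Pads are 22 mm wide; open, the fingers measure 114 mm over their backs; the gripper's body (76 mm by 85 mm) begins 54 mm behind the grasp point. The pads swing forward as they close: fully open they stand 13 mm farther back than shut.
Start: joints at [-1.351, 0.264, 1.604, -0, 1.274, -0.037], TCP at [0.171, -0.653, 0.231] pointing down, gripper open.
Joint ranges: [-2.63, 2.63], [-0.94, 2.18], [0.31, 2.57], [-1.31, 4.45], [0, 2.66], [-2.55, 2.55]. Speed limits (rad/s): [2.57, 2.57, 3.14, 3.14, 3.14, 3.14].

## Interface

Orientations are given as a rotation vector (axis times angle).
In Python, from workcell import bot gives the robot as it stands.
- The arm moves only by the tool servo_tool, never from a script. Its argument "series" is a list of rows, each a list of 7 numbers: the shift along the world's x, y, z in units of 0.15 m (1.0 is 0.15 m), then the turn, a rotation vector about the world's x, y, z in units of 180 degrees (1.0 is 180 degrees), then the closure, from 0 (fully open) to 1 (shut). A call has 1 to 20 rows; each row is the pose to reach, as a shift and turn from the pose commanded when the call began, turning the shorter way round; what a row does not reach only later rows make up. A row lasts 1/10 s, in which the tool goes at most 50 mm and 8.59 degrees, less where a joint would pass 70% of its speed; a pose out of reach is approached as far as the arm can. A call with a number of a shift or a turn outside -1 to 1 is refused whole. A call with a gripper value outside its range is refused whole. The fingers move at their own pace and stop on an object; "newtons" is the grip in N (left out, the last holds). Time passes only in rows, so rows that repeat a pose let the fingers close. It gives the time, the measured TCP pose, the force, the opening and the grip force at its end, in the units of the state.
- bot.read_state(): the state, without advancing time (a new reading comes with each control period).
- bot.read_camera(name): name is "scene" or "side" or "wrist"; returns the picture (420x560x3 uint8, red, green, blue); there is no depth.
- bot.camera_info(name): a dict with "vertical_fov" (degrees; the focal length in pixels is half the picture's height over the tangent of half this angle, whatever the lens; pixels are square), "cx", "cy" (the principal point, pixels), "dist" ([k1, k2, p1, p2, k3] as OpenCV has them; the pictures are not rectified), "R" (3x3) and "t" (3): a world point X has camera coordinates R X + t. Camera axes: x right, y down, z forward; pixel columns grow to the right and rows downward; lengths in m; the calibration is good to about 2 mm. A picture is of the moment at which its call begins: read the wrist's pose just before it. camera_info takes no time and is no camera call; for the wrist camera it gives the pose at the moment of the call.
- bot.finish_job(): hands the job in; it is judged then, once.
Trained networks look in the newest picture that a camera, given by its name, has taken for a name from the list of things; names that differ only in an ending like _2 or _b are one class to them, and where a whole thing is asked for, a point or a joint stands for the part that bears it (a point fixed in the world has none). Each returns a list of dicts, best first, with "score" (0 to 1); they miss things now and then, are a little off and sometimes report something else, mostly with a low value. They report only what shows in the picture. A call takes as long as a camera call. They do not tell look-alikes from the thing itself.
- bot.recognise(target, camera): "box" ([left, top, right, bottom] as shares, 0 to 1, of the picture: columns of its width, rows of its height, round what is visible of it).
- bot.trace(target, camera): "mask" (420x560 bool, what is visible of it) and "box" ([left, top, right, bottom] as shares, 0 to 1, of the picture: columns of its width, rows of its height, round what is visible of it).
- bot.mark_of(target, camera): "at" ([row, column] as shares, 0 to 1, of the picture: columns of its width, rows of its height: a listed point, or the origin of a listed thing).
The state is a dict: "time": time; "q": joint angles; "joint_vel": joint speeds; "joint_torque": joint torques, N m; "tool_pos": TCP position; "tcp_rot": TCP orientation; "wrist_force": force on the tool from outside, world axes, zero at the start; "torque": the same for the moment, N m; "width": opening from 0.0 (shut) to 1.0 (fully open); "grip_force": force on a finger pad.
Only numpy, scipy, OpenCV 4.12 (cv2) and the standard library are available. Lean on these libraries where they do the work, as an engineer would, in place of code of your own. Each camera call takes 0.05 s, during which the arm holds its last target. There are 200 camera calls.

## Working session

There is one attempt and no reset: what is moved stays moved. The work goes in short steps, Python scripts to look and compute and a tool call to move; the robot and the scene stay as the last step left them, time stands still between calls to the robot, and variables do not carry over. Pictures are saved under pics/ and viewed, at most 10 in all, crops included, and the job is handed in when it is done.

Besides the shell and the picture viewer there is one more tool, called after "Emit:" by a JSON object that holds its "method" and its "body". servo_tool: Moves the arm, as the interface text tells. Shifts and turns lie within -1 to 1; 1 stands for 0.15 m of shift or 180 degrees of turn. Its arguments: {"type":"object","properties":{"series":{"type":"array","items":{"type":"array","items":{"type":"number"}}},"newtons":{"type":"number"}},"required":["series"]}

```bash
mkdir -p pics; cat > h.py <<'E'
import numpy as np, cv2
from workcell import bot
def K(i):
    f=210/np.tan(np.radians(i["vertical_fov"])/2)
    return np.array([[f,0,i["cx"]],[0,f,i["cy"]],[0,0,1]])
def pix2z(name,u,v,z,info=None):
    i=info or bot.camera_info(name); R=np.array(i["R"]);t=np.array(i["t"])
    p=cv2.undistortPoints(np.array([[[u,v]]],float),K(i),np.array(i["dist"],float))[0,0]
    d=R.T@np.array([p[0],p[1],1]); c=-R.T@t
    return c+d*(z-c[2])/d[2]
def proj(i,X):
    r,_=cv2.Rodrigues(np.array(i["R"]))
    return cv2.projectPoints(np.array(X,float).reshape(-1,1,3),r,np.array(i["t"],float),K(i),np.array(i["dist"],float))[0][:,0]
def save(img,n): cv2.imwrite("pics/"+n,cv2.cvtColor(img,cv2.COLOR_RGB2BGR))
E
python3 - <<'E'
from h import *
for c in ["scene","side"]:
    save(bot.read_camera(c),c+"0.png")
    for n,z in [("gauge",.036),("rest_seat",.036),("jig",0),("plug_blue",.04),("channel_2",.046),("gauge_grip",.098),("inlet_2",.04),("inlet_1",.04),("inlet_3",.04)]:
        for d in bot.mark_of(n,c)[:3]:
            r,q=d["at"]; print(c,n,round(d["score"],2),round(q*560),round(r*420),pix2z(c,q*560,r*420,z).round(3))
E
```

```text
scene gauge 0.71 414 214 [0.437 0.241 0.036]
scene gauge 0.67 398 255 [0.571 0.209 0.036]
scene gauge 0.59 336 244 [0.568 0.06  0.036]
scene rest_seat 0.62 395 250 [0.558 0.201 0.036]
scene jig 0.71 395 256 [0.549 0.207 0.   ]
scene jig 0.7 251 237 [ 0.562 -0.152  0.   ]
scene plug_blue 0.44 257 201 [ 0.474 -0.155  0.04 ]
scene channel_2 0.9 237 225 [ 0.568 -0.183  0.046]
scene channel_2 0.79 268 230 [ 0.566 -0.107  0.046]
scene channel_2 0.75 249 227 [ 0.567 -0.153  0.046]
scene gauge_grip 0.8 335 225 [0.564 0.054 0.098]
scene gauge_grip 0.76 388 201 [0.461 0.168 0.098]
scene gauge_grip 0.71 401 236 [0.565 0.205 0.098]
scene inlet_2 0.95 256 202 [ 0.478 -0.159  0.04 ]
scene inlet_2 0.69 246 199 [ 0.473 -0.186  0.04 ]
scene inlet_2 0.65 265 205 [ 0.485 -0.132  0.04 ]
scene inlet_1 0.95 256 202 [ 0.478 -0.159  0.04 ]
scene inlet_1 0.69 246 199 [ 0.473 -0.186  0.04 ]
scene inlet_1 0.65 265 205 [ 0.485 -0.132  0.04 ]
scene inlet_3 0.95 256 202 [ 0.478 -0.159  0.04 ]
scene inlet_3 0.69 246 199 [ 0.473 -0.186  0.04 ]
scene inlet_3 0.65 265 205 [ 0.485 -0.132  0.04 ]
side gauge 0.93 245 27
[... 336 characters left out ...]
84  0.046]
side channel_2 0.67 284 202 [ 0.571 -0.149  0.046]
side channel_2 0.56 281 207 [ 0.57  -0.131  0.046]
side gauge_grip 0.66 267 282 [0.463 0.091 0.098]
side gauge_grip 0.58 276 345 [0.374 0.194 0.098]
side gauge_grip 0.57 190 298 [0.57  0.203 0.098]
side inlet_2 0.93 313 227 [ 0.475 -0.124  0.04 ]
side inlet_2 0.83 319 218 [ 0.477 -0.156  0.04 ]
side inlet_2 0.61 328 207 [ 0.475 -0.196  0.04 ]
side inlet_1 0.93 313 227 [ 0.475 -0.124  0.04 ]
side inlet_1 0.83 319 218 [ 0.477 -0.156  0.04 ]
side inlet_1 0.61 328 207 [ 0.475 -0.196  0.04 ]
side inlet_3 0.93 313 227 [ 0.475 -0.124  0.04 ]
side inlet_3 0.83 319 218 [ 0.477 -0.156  0.04 ]
side inlet_3 0.61 328 207 [ 0.475 -0.196  0.04 ]
```

```bash
python3 -c "
import cv2,numpy as np
a=cv2.imread('pics/scene0.png');cv2.imwrite('pics/a.png',a)"
```

```text
(no output)
```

View pics/scene0.png

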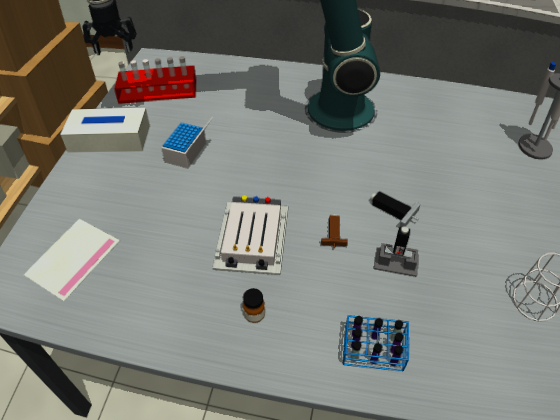

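View pics/side0.png

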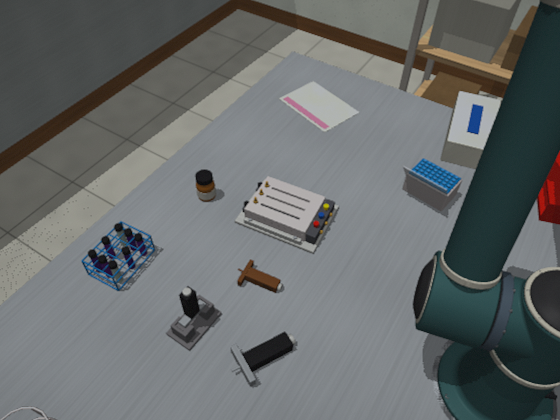

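The scene camera shows the gauge upright in its rest at about (400,245) px. The brown look-alike lies at (335,232) and the larger black one at (395,207). The blue plug is the middle one of three, at (256,200), so channel_2 is the one to measure. First I'll go and look over the jig.

Emit:
{"method": "servo_tool", "body": {"series": [[0.33, 0.42, 0.4, 0, 0, 0, 0], [0.67, 0.83, 0.6, 0, 0, 0, 0], [0.67, 0.83, 0.6, 0, 0, 0, 0], [0.67, 0.83, 0.6, 0, 0, 0, 0], [0.67, 0.83, 0.6, 0, 0, 0, 0]]}}

```text
time: 1.5
tool_pos: [0.275, -0.527, 0.3254]
tcp_rot: [3.11, 0.408, 0.005]
wrist_force: [0.6, -0.8, 0.1]
width: 1.0
grip_force: 0.0
```

Emit:
{"method": "servo_tool", "body": {"series": [[0.33, 0.42, 0, 0, 0, 0, 0], [0.67, 0.83, 0, 0, 0, 0, 0], [0.67, 0.83, 0, 0, 0, 0, 0], [0.67, 0.83, 0, 0, 0, 0, 0], [0.67, 0.83, 0, 0, 0, 0, 0]]}}

```text
time: 2.0
tool_pos: [0.373, -0.4032, 0.3209]
tcp_rot: [3.115, 0.407, -0.001]
wrist_force: [-0.7, -0.8, -0.4]
width: 0.999
grip_force: 0.0
```

Emit:
{"method": "servo_tool", "body": {"series": [[0.33, 0.42, 0, 0, 0, 0, 0], [0.67, 0.83, 0, 0, 0, 0, 0], [0.67, 0.83, 0, 0, 0, 0, 0], [0.67, 0.83, 0, 0, 0, 0, 0], [0.67, 0.83, 0, 0, 0, 0, 0]]}}

```text
time: 2.5
tool_pos: [0.4731, -0.2799, 0.3208]
tcp_rot: [3.115, 0.405, -0.002]
wrist_force: [0.2, 0.1, -0.0]
width: 1.001
grip_force: 0.0
```

```bash
python3 - <<'E'
from h import *
s=bot.read_state();print(s["time"],s["tool_pos"],s["tcp_rot"],s["q"],s["wrist_force"],s["torque"])
i=bot.camera_info("wrist");print(i["vertical_fov"],i["dist"],-np.array(i["R"]).T@np.array(i["t"]),np.array(i["R"]))
print(cv2.Rodrigues(np.array(s["tcp_rot"],float))[0].round(3))
print(proj(i,[[.57,-.155,.046],[.57,.203,.04]]))
E
```

```text
2.5 [ 0.47311113 -0.27992646  0.32081063] [ 3.11496697e+00  4.04550459e-01 -1.76043474e-03] [-5.78899307e-01 -1.71377222e-02  1.75442773e+00 -1.09722614e-03
  1.40485184e+00  7.33778112e-01] [ 0.21708079  0.0908729  -0.04512349] [-0.03813625  0.11214155  0.01334217]
67.16423920480462 [0.01708637 0.         0.         0.         0.        ] [ 0.55227884 -0.25947495  0.46400584] [[ 0.25476738 -0.96700176 -0.00108345]
 [-0.91696791 -0.24194083  0.31722939]
 [-0.30702351 -0.07982621 -0.94834822]]
[[ 0.967  0.255 -0.001]
 [ 0.255 -0.967 -0.001]
 [-0.001  0.    -1.   ]]
[[ 198.12748009   64.26902478]
 [-124.50042948  -30.11516753]]
```

Emit:
{"method": "servo_tool", "body": {"series": [[0.4, 0.4, 0, 0, 0, -0.041, 0], [0.8, 0.83, 0, 0, 0, -0.082, 0], [0.8, 0.83, 0, 0, 0, -0.082, 0], [0.8, 0.83, 0, 0, 0, -0.082, 0], [0.8, 0.83, 0, 0, 0, -0.082, 0], [0.8, 0.83, 0, 0, 0, -0.082, 0], [0.8, 0.83, 0, 0, 0, -0.082, 0]]}}

```text
time: 3.2
tool_pos: [0.5919, -0.1573, 0.3211]
tcp_rot: [3.141, -0.005, -0.001]
wrist_force: [-0.4, -0.5, 0.1]
width: 1.003
grip_force: 0.0
```

```bash
python3 - <<'E'
from h import *
import json
s=bot.read_state();print(s["time"],s["tool_pos"],s["tcp_rot"])
i=bot.camera_info("wrist"); im=bot.read_camera("wrist"); save(im,"w1.png")
for n,z in [("plug_blue",.04),("inlet_2",.04),("channel_2",.046),("jig",0)]:
    for d in bot.mark_of(n,"wrist")[:4]:
        r,q=d["at"]; print(n,round(d["score"],2),round(q*560),round(r*420),pix2z("wrist",q*560,r*420,z,i).round(4))
np.savez("w1.npz",**{k:np.array(v) for k,v in i.items() if k!='name'})
E
```

```text
3.2 [ 0.59190878 -0.1573048   0.32109447] [ 3.14072642e+00 -5.29090392e-03 -1.33502280e-03]
plug_blue 0.47 279 244 [ 0.4766 -0.1592  0.04  ]
inlet_2 0.82 297 241 [ 0.4827 -0.185   0.04  ]
inlet_2 0.74 259 245 [ 0.4756 -0.1295  0.04  ]
inlet_2 0.55 282 247 [ 0.473  -0.1628  0.04  ]
channel_2 0.91 250 187 [ 0.5654 -0.1194  0.046 ]
channel_2 0.75 295 181 [ 0.5742 -0.1807  0.046 ]
channel_2 0.66 269 185 [ 0.5681 -0.1447  0.046 ]
jig 0.92 270 177 [ 0.568  -0.1453  0.    ]
```

View pics/w1.png

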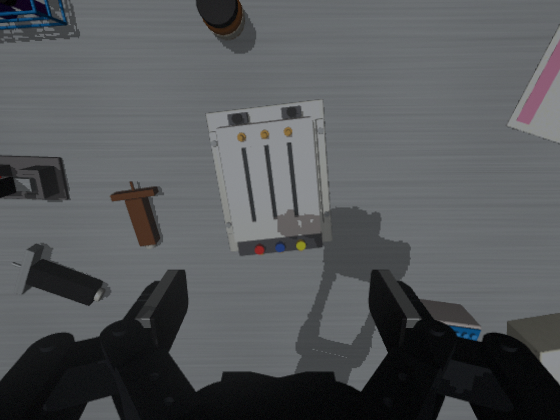

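The wrist view has the jig turned a few degrees. The middle (blue) channel runs from (265,145) to (275,218), and the barbs are at the top. I'll get its line now.

```bash
python3 - <<'E'
from h import *
i=dict(np.load("w1.npz")); im=cv2.imread("pics/w1.png",0)
m=(im<90).astype(np.uint8); m[:,:238]=0;m[:,302:]=0;m[:142]=0;m[225:]=0
n,l,st,c=cv2.connectedComponentsWithStats(m)
for k in range(1,n):
    if st[k][4]<60: continue
    r,q=np.where(l==k)
    P=np.array([pix2z("wrist",a,b,.046,i)[:2] for a,b in zip(q+0.,r+0.)])
    ce=P.mean(0); d=np.linalg.svd(P-ce)[2][0]; d*=np.sign(d[0]); s=(P-ce)@d
    mid=ce+d*(s.min()+s.max())/2
    print(st[k],"mid",mid.round(4),"yaw",np.degrees(np.arctan2(d[1],d[0])).round(2),"len",np.ptp(s).round(4))
E
```

```text
[287 143  12  75 307] mid [ 0.573  -0.1774] yaw 6.25 len 0.1037
[264 145  14  74 297] mid [ 0.5709 -0.1475] yaw 6.42 len 0.1024
[242 148  14  74 292] mid [ 0.5671 -0.1176] yaw 6.33 len 0.1028
```

Emit:
{"method": "servo_tool", "body": {"series": [[0, 0.33, 0, 0, 0, 0, 0], [0, 0.67, 0, 0, 0, 0, 0], [0, 1, 0, 0, 0, 0, 0], [0, 1, 0, 0, 0, 0, 0]]}}

```text
time: 3.85
tool_pos: [0.5925, 0.0004, 0.3217]
tcp_rot: [-3.139, -0.007, -0.001]
wrist_force: [0.1, 0.8, -0.2]
width: 0.999
grip_force: 0.0
```

Emit:
{"method": "servo_tool", "body": {"series": [[0, 0.33, 0, 0, 0, 0, 0], [0, 0.67, 0, 0, 0, 0, 0], [0, 1, 0, 0, 0, 0, 0], [0, 1, 0, 0, 0, 0, 0]]}}

```text
time: 4.25
tool_pos: [0.5924, 0.1501, 0.3213]
tcp_rot: [-3.139, -0.007, -0.0]
wrist_force: [-0.6, -0.1, -0.7]
width: 0.999
grip_force: 0.0
```

Emit:
{"method": "servo_tool", "body": {"series": [[0, 0.33, -0.2, 0, 0, 0, 0], [0, 0.4, -0.4, 0, 0, 0, 0], [0, 0.4, -0.4, 0, 0, 0, 0], [0, 0.4, -0.4, 0, 0, 0, 0], [0, 0.4, -0.4, 0, 0, 0, 0]]}}

```text
time: 4.75
tool_pos: [0.5941, 0.2038, 0.2632]
tcp_rot: [-3.142, 0.003, -0.004]
wrist_force: [-0.5, -0.5, -0.4]
width: 0.997
grip_force: 0.0
```

```bash
python3 - <<'E'
from h import *
s=bot.read_state();print(s["time"],s["tool_pos"],s["tcp_rot"])
i=bot.camera_info("wrist"); im=bot.read_camera("wrist"); save(im,"w2.png")
for n,z in [("rest_seat",.036),("gauge",.036),("gauge_grip",.098),("rest",0)]:
    for d in bot.mark_of(n,"wrist")[:3]:
        r,q=d["at"]; print(n,round(d["score"],2),round(q*560),round(r*420),pix2z("wrist",q*560,r*420,z,i).round(4))
np.savez("w2.npz",**{k:np.array(v) for k,v in i.items() if k!='name'})
E
```

```text
4.75 [0.59410375 0.20384109 0.26323638] [-3.14153235  0.00316262 -0.00416652]
gauge 0.87 256 290 [0.438  0.2343 0.036 ]
gauge 0.67 274 194 [0.572  0.2094 0.036 ]
gauge 0.65 395 203 [0.5605 0.0614 0.036 ]
gauge_grip 0.8 303 309 [0.4518 0.1757 0.098 ]
gauge_grip 0.73 397 246 [0.5311 0.0773 0.098 ]
gauge_grip 0.72 276 196 [0.5873 0.2063 0.098 ]
rest 0.62 276 191 [0.566  0.2064 0.    ]
```

View pics/w2.png

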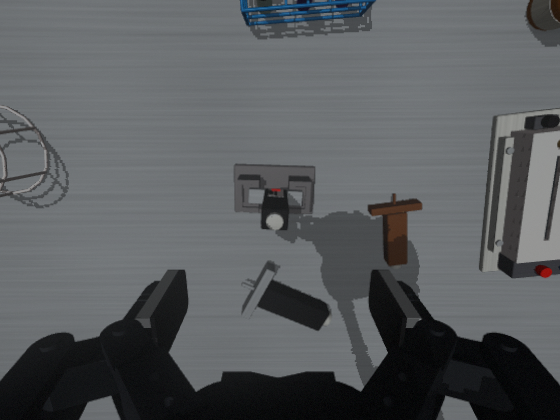

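The gauge stands in the rest at about (275,195), with its cap at (275,221). The black and brown decoys are clear of it. Next I'll get the rest's yaw and the gauge's exact centre.

```bash
python3 - <<'E'
from h import *
i=dict(np.load("w2.npz")); im=cv2.imread("pics/w2.png")
print("cap",pix2z("wrist",275,221,.129,i).round(4))
for a in [(234,165),(314,167),(234,212),(314,214)]: print(pix2z("wrist",*a,.006,i).round(4))
c=im[150:240,220:330]
cv2.imwrite("pics/w2c.png",cv2.resize(c,None,fx=7,fy=6.5,interpolation=cv2.INTER_CUBIC))
E
```

```text
cap [0.5716 0.2067 0.129 ]
[0.602 0.26  0.006]
[0.5992 0.1579 0.006 ]
[0.5387 0.263  0.006 ]
[0.5356 0.1558 0.006 ]
```

View pics/w2c.png

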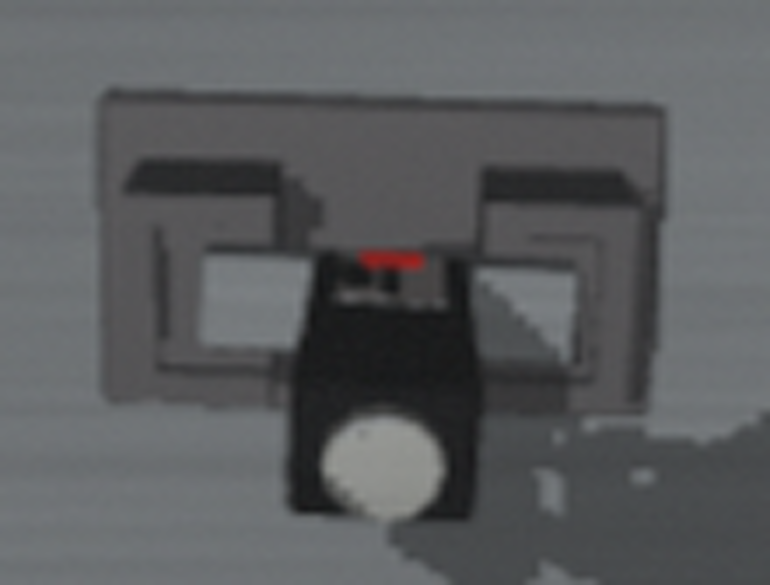

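Gauge: centre (0.5715, 0.207), yaw about -2.5°. Rest centre: about (0.569, 0.209). Next is the descent to the grasp.

Emit:
{"method": "servo_tool", "body": {"series": [[-0.15, 0.02, -0.3, 0, 0, -0.014, 0], [-0.15, 0.02, -0.6, 0, 0, -0.014, 0], [-0.15, 0.02, -0.75, 0, 0, -0.014, 0], [-0.15, 0.02, -0.75, 0, 0, -0.014, 0], [-0.15, 0.02, -0.75, 0, 0, -0.014, 0], [-0.15, 0.02, -0.75, 0, 0, -0.014, 0]], "newtons": 50}}

```text
time: 5.6
tool_pos: [0.5724, 0.2086, 0.1515]
tcp_rot: [-3.139, 0.071, -0.007]
wrist_force: [1.0, 0.0, 0.5]
width: 1.002
grip_force: 0.0
```

```bash
python3 - <<'E'
from h import *
s=bot.read_state();print(s["time"],s["tool_pos"],s["tcp_rot"])
i=bot.camera_info("wrist"); save(bot.read_camera("wrist"),"w3.png")
T=cv2.Rodrigues(np.array(s["tcp_rot"],float))[0]
print(proj(i,[[.5715,.207,.129]]), "tool y/x", T.round(3)[:2])
for d in bot.mark_of("gauge_grip","wrist")[:2]:
    r,q=d["at"]; print(d["score"],q*560,r*420,pix2z("wrist",q*560,r*420,.098,i).round(4))
E
```

```text
5.6 [0.57241491 0.20857426 0.15150498] [-3.13938881  0.07074587 -0.00654778]
[[280.65475514 253.63284851]] tool y/x [[ 0.999 -0.045  0.004]
 [-0.045 -0.999  0.001]]
0.97 280.616 233.184 [0.5714 0.2069 0.098 ]
0.83 322.28000000000003 353.21999999999997 [0.4705 0.1792 0.098 ]
```

View pics/w3.png

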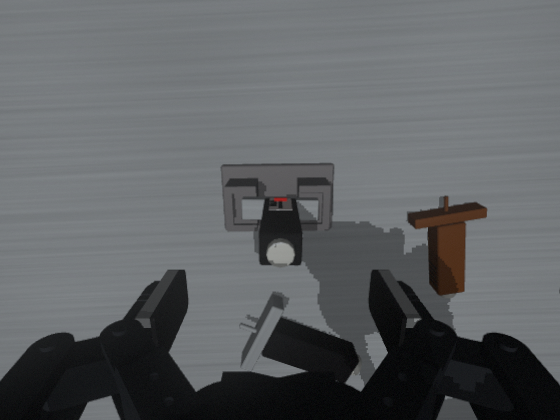

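Cap at (280,253), centred as predicted, and the yaw is matched. Next I go down and grip.

Emit:
{"method": "servo_tool", "body": {"series": [[0, -0.01, -0.25, 0, 0, 0, 0], [0, -0.01, -0.48, 0, 0, 0, 0], [0, -0.01, -0.48, 0, 0, 0, 0], [0, -0.01, -0.48, 0, 0, 0, 0], [0, -0.01, -0.48, 0, 0, 0, 1], [0, -0.01, -0.48, 0, 0, 0, 1], [0, -0.01, -0.48, 0, 0, 0, 1], [0, -0.01, -0.48, 0, 0, 0, 1], [0, -0.01, -0.48, 0, 0, 0, 1], [0, -0.01, -0.48, 0, 0, 0, 1], [0, -0.01, -0.48, 0, 0, 0, 1], [0, -0.01, -0.48, 0, 0, 0, 1]], "newtons": 50}}

```text
time: 6.9
tool_pos: [0.5712, 0.207, 0.0779]
tcp_rot: [-3.14, 0.07, -0.002]
wrist_force: [-1.2, 0.6, 6.2]
width: 0.298
grip_force: 49.5
```

Emit:
{"method": "servo_tool", "body": {"series": [[0, 0, 0.1, 0, 0, 0, 1], [0, 0, 0.3, 0, 0, 0, 1], [0, 0, 0.5, 0, 0, 0, 1], [0, 0, 0.6, 0, 0, 0, 1], [0, 0, 0.6, 0, 0, 0, 1], [0, -0.2, 0.6, 0, 0, 0, 1], [0, -0.45, 0.6, 0, 0, 0.02, 1], [0, -0.7, 0.6, 0, 0, 0.03, 1], [0, -0.9, 0.6, 0, 0, 0.05, 1], [0, -0.9, 0.6, 0, 0, 0.05, 1]]}}

```text
time: 7.9
tool_pos: [0.5687, 0.068, 0.1644]
tcp_rot: [3.135, 0.172, -0.007]
wrist_force: [-0.4, 0.3, -2.9]
width: 0.297
grip_force: 50.4
```

Emit:
{"method": "servo_tool", "body": {"series": [[0, -0.25, 0, 0, 0, 0, 1], [0, -0.5, 0, 0, 0, 0, 1], [0, -0.75, 0, 0, 0, 0, 1], [0, -0.9, 0, 0, 0, 0, 1], [0, -0.9, 0, 0, 0, 0, 1]]}}

```text
time: 8.4
tool_pos: [0.5694, -0.0655, 0.165]
tcp_rot: [3.137, 0.171, -0.004]
wrist_force: [0.3, -0.0, -2.5]
width: 0.3
grip_force: 51.0
```

Emit:
{"method": "servo_tool", "body": {"series": [[0, -0.2, 0, 0, 0, 0, 1], [0, -0.4, 0, 0, 0, 0, 1], [0, -0.56, 0, 0, 0, 0, 1], [0, -0.56, 0, 0, 0, 0, 1], [0, -0.56, 0, 0, 0, 0, 1], [0, -0.56, 0, 0, 0, 0, 1], [0, -0.56, 0, 0, 0, 0, 1]]}}

```text
time: 9.1
tool_pos: [0.5703, -0.1459, 0.1663]
tcp_rot: [-3.136, -0.178, 0.001]
wrist_force: [0.8, 0.1, -2.5]
width: 0.299
grip_force: 51.0
```

```bash
python3 - <<'E'
from h import *
s=bot.read_state();print(s["time"],s["tool_pos"],s["tcp_rot"],s["wrist_force"],s["width"])
i=bot.camera_info("wrist"); im=bot.read_camera("wrist")
a=im[60:330,120:440]; save(cv2.resize(a,None,fx=2.2,fy=2.2,interpolation=cv2.INTER_CUBIC),"w4.png")
np.savez("w4.npz",**{k:np.array(v) for k,v in i.items() if k!='name'}); save(im,"w4full.png")
u=np.array([np.cos(np.radians(6.35)),np.sin(np.radians(6.35))]);m=np.array([.571,-.1475])
print(proj(i,[[*(m+u*k),.046] for k in(-.05,0,.02,.05)]))
E
```

```text
9.1 [ 0.57029059 -0.14592515  0.16631086] [-3.13579883e+00 -1.78284995e-01  1.12636608e-03] [ 0.83703189  0.13881371 -2.49901658] 0.29857469113668456
[[279.63762171 253.300379  ]
 [279.85511658 201.43875954]
 [279.94981848 178.98789744]
 [280.10136946 143.22182828]]
```

View pics/w4.png

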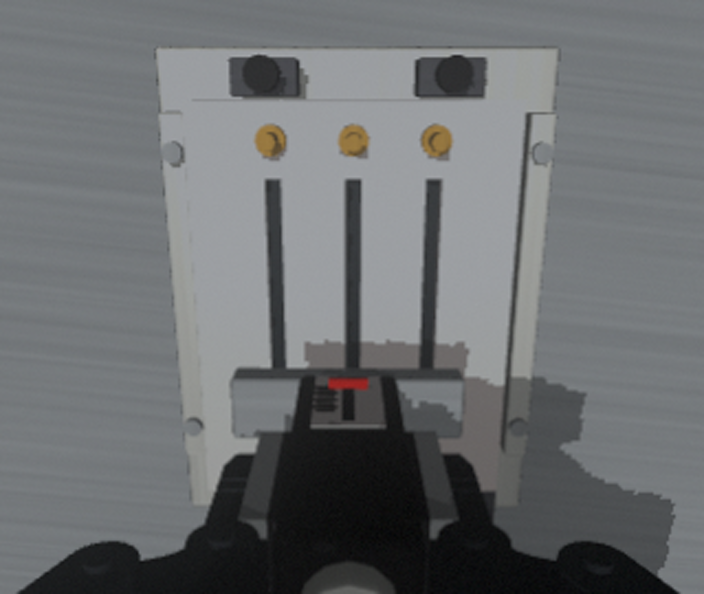

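The middle channel's line is at about column 280.5 (full image), and the held gauge bar's centre is at about column 278. Next: the sideways offset between them.

```bash
python3 - <<'E'
from h import *
i=dict(np.load("w4.npz")); im=cv2.imread("pics/w4full.png",0)
# channel
r0=range(146,224); pts=[]
for r in r0:
    row=im[r,270:292]; q=np.where(row<105)[0]
    if len(q)>2: pts.append(pix2z("wrist",270+q.mean(),r,.046,i)[:2])
P=np.array(pts); f=np.polyfit(P[:,0],P[:,1],1); print(len(P),"channel yaw",np.degrees(np.arctan(f[0])))
row=im[228+20+0,215:340]; print(row)
w=lambda x,y,z:pix2z("wrist",120+x/2.2,60+y/2.2,z,i)
A,B=w(232,373,.1344),w(463,373,.1344); A2,B2=w(232,435,.1344),w(463,438,.1344)
print(A.round(4),B.round(4),A2.round(4),B2.round(4),"len",np.linalg.norm(A-B))
t=np.array([.5703,-.1459]); c=(A+B+A2+B2)[:2]/4; print("bar c",c,"bar yaw",np.degrees(np.arctan2(*(w(232,371,.1344)-w(463,377,.1344))[[0,1]])))
for n,p in(("bar",c),("tcp",t)): print(n,"lateral above channel",p[1]-np.polyval(f,p[0]))
E
```

```text
78 channel yaw 6.7148762919404925
[155 155 155 156 156 155 155 156 156 155 127 114 121 124 124 123 122 122
 122 123 123 123 122 122 122 122 121 121 122 121 121 122 121 121 108  99
  99 111  87  41  30  30  29  28  28  30  45  66  72  71  72  71  71  72
  72  71  71  72  72  71  49  23  24  25  25  28  56  71  71  71  70  72
  71  69  71  71  71  71  70  57  34  24  25  21  27  23  21  44  69  80
  79  78  79  79  79  78  78  78  79  80  78  79  80  79  80  79  79  79
  78  78  78 104 118 120 109  98 101 103 103 103 104 105 104 104 103]
[ 0.5769 -0.1138  0.1344] [ 0.584  -0.176   0.1344] [ 0.5582 -0.1149  0.1344] [ 0.5647 -0.1793  0.1344] len 0.06264767136196585
bar c [ 0.57095531 -0.14600038] bar yaw -4.91062195934712
bar lateral above channel 0.0016918945440791144
tcp lateral above channel 0.0018694295329682864
```

Emit:
{"method": "servo_tool", "body": {"series": [[0, -0.012, -0.2, 0, 0, 0, 1], [0, -0.012, -0.38, 0, 0, 0, 1], [0, -0.012, -0.38, 0, 0, 0, 1], [0, -0.012, -0.38, 0, 0, 0, 1], [0, -0.012, -0.38, 0, 0, 0, 1], [0, -0.012, -0.38, 0, 0, 0, 1]]}}

```text
time: 9.75
tool_pos: [0.572, -0.1495, 0.1119]
tcp_rot: [3.135, 0.176, 0.005]
wrist_force: [0.5, -0.2, -3.1]
width: 0.297
grip_force: 50.8
```

```bash
python3 - <<'E'
from h import *
s=bot.read_state();print(s["time"],s["tool_pos"],s["tcp_rot"],s["wrist_force"])
i=bot.camera_info("wrist"); im=bot.read_camera("wrist"); save(im,"w5.png")
save(cv2.resize(im[100:300,180:380],(600,600),interpolation=cv2.INTER_CUBIC),"w5c.png")
np.savez("w5.npz",**{k:np.array(v) for k,v in i.items() if k!='name'})
E
```

```text
9.75 [ 0.57198899 -0.14948831  0.11187502] [3.13543113 0.17641996 0.00529354] [ 0.464968   -0.18866355 -3.1285843 ]
```

View pics/w5c.png

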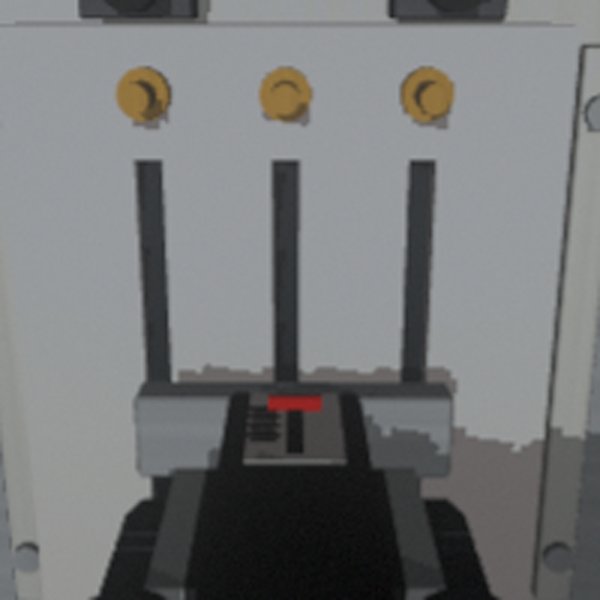

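The middle channel is at crop column 286 and the bar's centre at about 294.5. I'll compute the offset.

```bash
cat > off.py <<'E'
from h import *
import sys
def off(npz,png,zt,c0,c1,r0,r1,L,R,Lf,Rf):
    i=dict(np.load(npz)); im=cv2.imread(png,0); pts=[]
    for r in range(r0,r1):
        row=im[r,c0:c1].astype(float); hi=np.median(np.r_[row[:3],row[-3:]]); w=np.clip(hi-row-15,0,None)
        pts.append(pix2z("w",c0+(w*np.arange(len(row))).sum()/w.sum(),r,.046,i)[:2])
    P=np.array(pts); f=np.polyfit(P[:,0],P[:,1],1); a=np.arctan(f[0])
    w=lambda p,z:pix2z("w",180+p[0]/3,100+p[1]/3,z,i)[:2]
    for z in (zt-.002,zt,zt+.002):
        A,B=w(L,z),w(R,z);C,D=w(Lf,z),w(Rf,z); c=(A+B+C+D)/4
        print(z,"bar",c.round(4),"len",np.linalg.norm(A-B).round(4),np.linalg.norm(C-D).round(4),"lat",((c[1]-np.polyval(f,c[0]))*np.cos(a)*1e3).round(2),"mm; ch yaw",np.degrees(a).round(2))
    return f
E
python3 - <<'E'
from off import *
f=off("w5.npz","pics/w5.png",.080,265,287,156,224,(137,398),(452,398),(137,473),(450,473))
print("tcp lat",-.14949-np.polyval(f,.57199))
E
```

```text
0.078 bar [ 0.5711 -0.1498] len 0.0636 0.0649 lat -2.2 mm; ch yaw 6.41
0.08 bar [ 0.572  -0.1497] len 0.0628 0.0641 lat -2.2 mm; ch yaw 6.41
0.082 bar [ 0.573  -0.1496] len 0.0621 0.0634 lat -2.2 mm; ch yaw 6.41
tcp lat -0.0019957188096980383
```

Emit:
{"method": "servo_tool", "body": {"series": [[0, 0.014, 0, 0, 0, 0, 1], [0, 0.014, 0, 0, 0, 0, 1], [0, 0.014, -0.02, 0, 0, 0, 1], [0, 0.014, -0.02, 0, 0, 0, 1], [0, 0.014, -0.02, 0, 0, 0, 1], [0, 0.014, -0.02, 0, 0, 0, 1], [0, 0.014, -0.02, 0, 0, 0, 1]]}}

```text
time: 10.5
tool_pos: [0.5705, -0.1471, 0.1068]
tcp_rot: [-3.137, -0.176, 0.0]
wrist_force: [-0.3, -0.4, -2.7]
width: 0.299
grip_force: 50.9
```

```bash
python3 - <<'E'
from off import *
for k in range(3):
    s=bot.read_state(); i=bot.camera_info("wrist"); im=bot.read_camera("wrist"); save(im,"w6.png")
    print(s["time"],s["tool_pos"],s["tcp_rot"],s["wrist_force"])
save(cv2.resize(im[100:300,180:380],(600,600),interpolation=cv2.INTER_CUBIC),"w6c.png")
np.savez("w6.npz",**{k:np.array(v) for k,v in i.items() if k!='name'})
f=off("w6.npz","pics/w6.png",.077,265,290,156,222,(137,398),(452,398),(137,473),(450,473))
print("tcp lat",s["tool_pos"][1]-np.polyval(f,s["tool_pos"][0]))
E
```

```text
10.5 [ 0.5704606  -0.14708162  0.10676816] [-3.13662108e+00 -1.76241296e-01  1.74275524e-05] [-0.29786429 -0.36709908 -2.73491302]
10.55 [ 0.57047472 -0.14708462  0.10678297] [3.13662509e+00 1.76258825e-01 6.20737693e-05] [ 0.0485437  -0.36276567 -2.72172232]
10.6 [ 0.57047226 -0.14710706  0.10678036] [3.13662388e+00 1.76251401e-01 4.70794320e-05] [-0.21068807 -0.41418027 -2.52791641]
0.075 bar [ 0.5705 -0.1473] len 0.0628 0.0641 lat 0.36 mm; ch yaw 6.38
0.077 bar [ 0.5714 -0.1472] len 0.0621 0.0634 lat 0.36 mm; ch yaw 6.38
0.079 bar [ 0.5723 -0.1471] len 0.0614 0.0627 lat 0.36 mm; ch yaw 6.38
tcp lat 0.0005358451412695031
```

View pics/w6c.png

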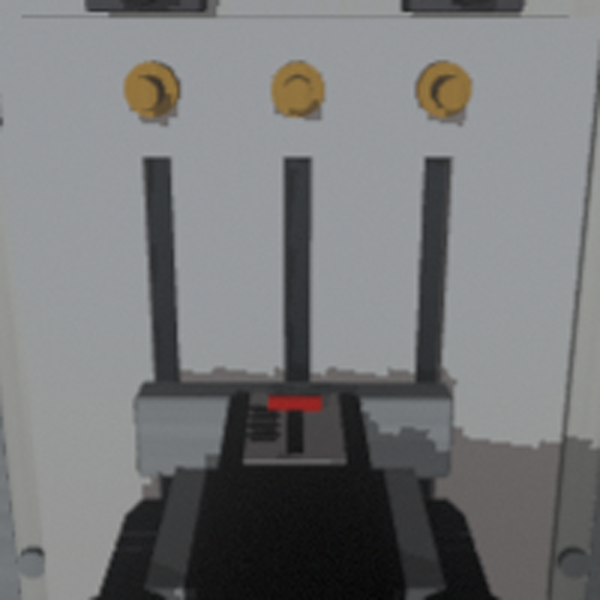

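Now 0.4 mm to one side. I'll correct that and go down about 2 mm below the top, where a miss would show in the force without spoiling the reading.

Emit:
{"method": "servo_tool", "body": {"series": [[0, -0.003, 0, 0, 0, 0, 1], [0, -0.003, -0.015, 0, 0, 0, 1], [0, -0.003, -0.03, 0, 0, 0, 1], [0, -0.003, -0.04, 0, 0, 0, 1], [0, -0.003, -0.04, 0, 0, 0, 1], [0, -0.003, -0.04, 0, 0, 0, 1], [0, -0.003, -0.04, 0, 0, 0, 1], [0, -0.003, -0.04, 0, 0, 0, 1]]}}

```text
time: 11.45
tool_pos: [0.5706, -0.1476, 0.1009]
tcp_rot: [3.137, 0.176, 0.0]
wrist_force: [-0.1, -0.4, -2.1]
width: 0.298
grip_force: 50.9
```

```bash
python3 - <<'E'
from off import *
F=[]
for k in range(3):
    s=bot.read_state(); i=bot.camera_info("wrist"); im=bot.read_camera("wrist"); save(im,"w7.png"); F.append(s["wrist_force"])
print(s["time"],s["tool_pos"],s["tcp_rot"],np.mean(F,0))
save(cv2.resize(im[100:300,180:380],(600,600),interpolation=cv2.INTER_CUBIC),"w7c.png")
np.savez("w7.npz",**{k:np.array(v) for k,v in i.items() if k!='name'})
f=off("w7.npz","pics/w7.png",.070,265,290,156,222,(137,398),(452,398),(137,473),(450,473))
print("tcp lat",s["tool_pos"][1]-np.polyval(f,s["tool_pos"][0]))
E
```

```text
11.55 [ 0.57051689 -0.1474957   0.10090186] [3.13659713e+00 1.76303835e-01 2.80618918e-04] [-2.14118982e-03 -2.88414462e-01 -2.85667259e+00]
0.068 bar [ 0.57   -0.1478] len 0.0632 0.0645 lat -0.03 mm; ch yaw 6.42
0.07 bar [ 0.5709 -0.1477] len 0.0625 0.0638 lat -0.03 mm; ch yaw 6.42
0.07200000000000001 bar [ 0.5719 -0.1476] len 0.0618 0.0631 lat -0.03 mm; ch yaw 6.42
tcp lat 0.00019195774127828136
```

Lateral error is now about 0 and there is no contact. Next step: 2.5 mm down.

Emit:
{"method": "servo_tool", "body": {"series": [[0, 0, -0.008, 0, 0, 0, 1], [0, 0, -0.016, 0, 0, 0, 1], [0, 0, -0.016, 0, 0, 0, 1], [0, 0, -0.016, 0, 0, 0, 1], [0, 0, -0.016, 0, 0, 0, 1], [0, 0, -0.016, 0, 0, 0, 1]]}}

```text
time: 12.2
tool_pos: [0.5705, -0.1475, 0.0984]
tcp_rot: [3.137, 0.176, 0.0]
wrist_force: [0.5, 0.7, -2.4]
width: 0.298
grip_force: 50.9
```

Emit:
{"method": "servo_tool", "body": {"series": [[0, 0, -0.01, 0, 0, 0, 1], [0, 0, -0.02, 0, 0, 0, 1], [0, 0, -0.03, 0, 0, 0, 1], [0, 0, -0.03, 0, 0, 0, 1], [0, 0, -0.03, 0, 0, 0, 1], [0, 0, -0.03, 0, 0, 0, 1], [0, 0, -0.03, 0, 0, 0, 1]]}}

```text
time: 12.9
tool_pos: [0.5705, -0.1475, 0.094]
tcp_rot: [3.137, 0.176, 0.0]
wrist_force: [0.8, -0.2, -3.4]
width: 0.296
grip_force: 50.9
```

Emit:
{"method": "servo_tool", "body": {"series": [[0, 0, -0.01, 0, 0, 0, 1], [0, 0, -0.02, 0, 0, 0, 1], [0, 0, -0.03, 0, 0, 0, 1], [0, 0, -0.03, 0, 0, 0, 1], [0, 0, -0.03, 0, 0, 0, 1], [0, 0, -0.03, 0, 0, 0, 1], [0, 0, -0.03, 0, 0, 0, 1]]}}

```text
time: 13.6
tool_pos: [0.5705, -0.1475, 0.0895]
tcp_rot: [3.137, 0.176, 0.0]
wrist_force: [-0.2, 0.3, -0.2]
width: 0.299
grip_force: 51.3
```

Emit:
{"method": "servo_tool", "body": {"series": [[0, 0, -0.004, 0, 0, 0, 1], [0, 0, -0.008, 0, 0, 0, 1], [0, 0, -0.008, 0, 0, 0, 1], [0, 0, -0.008, 0, 0, 0, 1], [0, 0, -0.008, 0, 0, 0, 1], [0, 0, -0.008, 0, 0, 0, 1]]}}

```text
time: 14.2
tool_pos: [0.5706, -0.1476, 0.0883]
tcp_rot: [3.137, 0.176, 0.0]
wrist_force: [-0.1, 0.1, 0.5]
width: 0.297
grip_force: 51.4
```

Emit:
{"method": "servo_tool", "body": {"series": [[0, 0, -0.002, 0, 0, 0, 1], [0, 0, -0.003, 0, 0, 0, 1], [0, 0, -0.003, 0, 0, 0, 1], [0, 0, -0.003, 0, 0, 0, 1], [0, 0, -0.003, 0, 0, 0, 1], [0, 0, -0.003, 0, 0, 0, 1]]}}

```text
time: 14.8
tool_pos: [0.5706, -0.1476, 0.0879]
tcp_rot: [3.137, 0.176, 0.0]
wrist_force: [-1.5, -0.1, 2.1]
width: 0.297
grip_force: 51.6
```

Emit:
{"method": "servo_tool", "body": {"series": [[0, 0, -0.002, 0, 0, 0, 1], [0, 0, -0.002, 0, 0, 0, 1], [0, 0, -0.002, 0, 0, 0, 1], [0, 0, -0.002, 0, 0, 0, 1], [0, 0, -0.002, 0, 0, 0, 1]]}}

```text
time: 15.3
tool_pos: [0.5706, -0.1476, 0.0879]
tcp_rot: [3.137, 0.176, 0.001]
wrist_force: [-1.2, 0.9, 5.3]
width: 0.298
grip_force: 52.1
```

The base is seated: z has stopped and total bearing is about 8 N. I'll add a little and hold.

Emit:
{"method": "servo_tool", "body": {"series": [[0, 0, -0.001, 0, 0, 0, 1], [0, 0, -0.001, 0, 0, 0, 1], [0, 0, -0.001, 0, 0, 0, 1], [0, 0, -0.001, 0, 0, 0, 1], [0, 0, -0.001, 0, 0, 0, 1], [0, 0, -0.001, 0, 0, 0, 1], [0, 0, -0.001, 0, 0, 0, 1], [0, 0, -0.001, 0, 0, 0, 1], [0, 0, -0.001, 0, 0, 0, 1], [0, 0, -0.001, 0, 0, 0, 1], [0, 0, -0.001, 0, 0, 0, 1], [0, 0, -0.001, 0, 0, 0, 1], [0, 0, -0.001, 0, 0, 0, 1], [0, 0, -0.001, 0, 0, 0, 1]]}}

```text
time: 16.7
tool_pos: [0.5706, -0.1475, 0.0879]
tcp_rot: [3.137, 0.176, 0.0]
wrist_force: [-1.6, 1.1, 6.0]
width: 0.295
grip_force: 52.2
```

```bash
python3 - <<'E'
from h import *
s=bot.read_state(); im=bot.read_camera("wrist"); save(im,"w8.png"); print(s["time"],s["tool_pos"],s["wrist_force"],s["torque"])
save(cv2.resize(im[190:270,210:350],(784,448),interpolation=cv2.INTER_CUBIC),"w8c.png")
E
```

```text
16.7 [ 0.57058624 -0.14752921  0.08788723] [-1.5654752   1.06949576  5.98544424] [ 0.0860291   0.33587746 -0.0559107 ]
```

View pics/w8c.png

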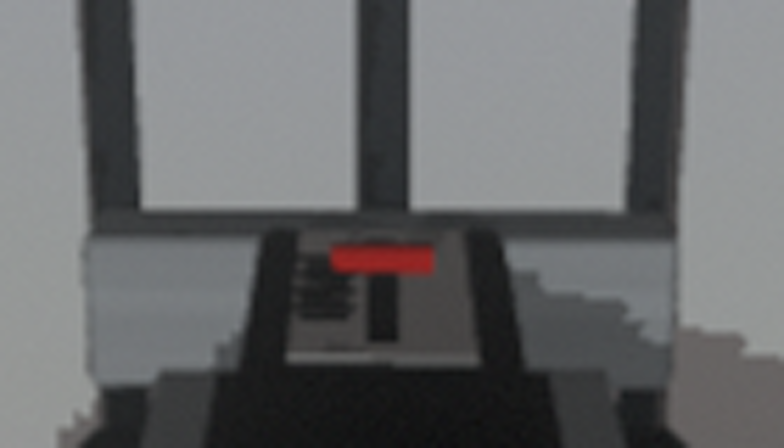

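The bar sits flat over the middle channel and the red pointer has moved up. Lifting straight out and returning along the same path.

Emit:
{"method": "servo_tool", "body": {"series": [[0, 0, 0.03, 0, 0, 0, 1], [0, 0, 0.07, 0, 0, 0, 1], [0, 0, 0.12, 0, 0, 0, 1], [0, 0, 0.25, 0, 0, 0, 1], [0, 0, 0.5, 0, 0, 0, 1], [0, 0, 0.55, 0, 0, 0, 1], [0, 0, 0.55, 0, 0, 0, 1], [0, 0.2, 0.55, 0, 0, 0, 1], [0, 0.45, 0.55, 0, 0, -0.02, 1], [0, 0.7, 0.55, 0, 0, -0.03, 1], [0, 0.9, 0.55, 0, 0, -0.05, 1], [0, 0.9, 0.55, 0, 0, -0.05, 1]]}}

```text
time: 17.95
tool_pos: [0.5686, -0.0089, 0.1671]
tcp_rot: [-3.139, 0.067, 0.006]
wrist_force: [0.4, 0.4, -3.2]
width: 0.297
grip_force: 51.2
```

Emit:
{"method": "servo_tool", "body": {"series": [[0, 0.25, 0, 0, 0, 0, 1], [0, 0.5, 0, 0, 0, 0, 1], [0, 0.75, 0, 0, 0, 0, 1], [0, 0.9, 0, 0, 0, 0, 1], [0, 0.9, 0, 0, 0, 0, 1]]}}

```text
time: 18.45
tool_pos: [0.5693, 0.1246, 0.1677]
tcp_rot: [-3.141, 0.065, 0.004]
wrist_force: [0.1, -0.5, -2.5]
width: 0.3
grip_force: 51.4
```

Emit:
{"method": "servo_tool", "body": {"series": [[0, 0.2, 0, 0, 0, 0, 1], [0, 0.4, 0, 0, 0, 0, 1], [0, 0.56, 0, 0, 0, 0, 1], [0, 0.56, 0, 0, 0, 0, 1], [0, 0.56, 0, 0, 0, 0, 1], [0, 0.56, 0, 0, 0, 0, 1], [0, 0.56, 0, 0, 0, 0, 1], [0, 0.56, 0, 0, 0, 0, 1], [0, 0.56, 0, 0, 0, 0, 1]]}}

```text
time: 19.35
tool_pos: [0.5705, 0.2059, 0.1698]
tcp_rot: [3.141, -0.072, 0.0]
wrist_force: [0.0, -0.2, -3.3]
width: 0.295
grip_force: 51.4
```

Emit:
{"method": "servo_tool", "body": {"series": [[0.004, 0.008, -0.2, 0, 0, 0, 1], [0.004, 0.008, -0.4, 0, 0, 0, 1], [0.004, 0.008, -0.5, 0, 0, 0, 1], [0.004, 0.008, -0.53, 0, 0, 0, 1], [0.004, 0.008, -0.53, 0, 0, 0, 1], [0.004, 0.008, -0.53, 0, 0, 0, 1], [0.004, 0.008, -0.53, 0, 0, 0, 1]]}}

```text
time: 20.05
tool_pos: [0.5724, 0.2081, 0.0921]
tcp_rot: [-3.14, 0.07, -0.005]
wrist_force: [0.9, -0.5, -2.8]
width: 0.301
grip_force: 51.3
```

Emit:
{"method": "servo_tool", "body": {"series": [[-0.003, -0.003, -0.02, 0, 0, 0, 1], [-0.003, -0.003, -0.04, 0, 0, 0, 1], [-0.003, -0.003, -0.06, 0, 0, 0, 1], [-0.003, -0.003, -0.075, 0, 0, 0, 1], [-0.003, -0.003, -0.075, 0, 0, 0, 1], [-0.003, -0.003, -0.075, 0, 0, 0, 1], [-0.003, -0.003, -0.075, 0, 0, 0, 1]]}}

```text
time: 20.75
tool_pos: [0.5707, 0.2073, 0.0791]
tcp_rot: [-3.141, 0.07, -0.0]
wrist_force: [0.5, 0.2, -3.0]
width: 0.296
grip_force: 51.3
```

Emit:
{"method": "servo_tool", "body": {"series": [[0, 0, -0.005, 0, 0, 0, 1], [0, 0, -0.009, 0, 0, 0, 1], [0, 0, -0.009, 0, 0, 0, 1], [0, 0, -0.009, 0, 0, 0, 1], [0, 0, -0.009, 0, 0, 0, 1]]}}

```text
time: 21.25
tool_pos: [0.5708, 0.2073, 0.078]
tcp_rot: [-3.141, 0.07, -0.001]
wrist_force: [-0.6, 0.8, -1.2]
width: 0.295
grip_force: 51.5
```

Touching at the same height as at the grasp. Now release, then retreat.

Emit:
{"method": "servo_tool", "body": {"series": [[0, 0, 0, 0, 0, 0, 0.6], [0, 0, 0, 0, 0, 0, 0.5], [0, 0, 0, 0, 0, 0, 0.3], [0, 0, 0, 0, 0, 0, 0], [0, 0, 0, 0, 0, 0, 0], [0, 0, 0, 0, 0, 0, 0], [0, 0, 0, 0, 0, 0, 0], [0, 0, 0.2, 0, 0, 0, 0], [0, 0, 0.4, 0, 0, 0, 0], [0, 0, 0.7, 0, 0, 0, 0], [0, 0, 0.9, 0, 0, 0, 0], [0, 0, 0.9, 0, 0, 0, 0], [0, 0, 0.9, 0, 0, 0, 0], [0, 0, 0.9, 0, 0, 0, 0]]}}

```text
time: 22.65
tool_pos: [0.5695, 0.2069, 0.211]
tcp_rot: [3.14, -0.07, -0.004]
wrist_force: [0.1, -0.1, -1.1]
width: 0.997
grip_force: 0.0
```

```bash
python3 - <<'E'
from h import *
s=bot.read_state(); i=bot.camera_info("wrist"); im=bot.read_camera("wrist"); save(im,"w9.png"); print(s["time"],s["tool_pos"],s["wrist_force"],s["width"])
for n,z in (("gauge_grip",.098),("gauge",.036)):
  for d in bot.mark_of(n,"wrist")[:3]:
    r,q=d["at"]; print(n,round(d["score"],2),pix2z("w",q*560,r*420,z,i).round(4))
# cap: bright round blob near predicted spot
u,v=proj(i,[[.571,.207,.129]])[0]; g=cv2.cvtColor(im,cv2.COLOR_RGB2GRAY); print(u,v)
a,b=int(v)-25,int(u)-25; m=(g[a:a+50,b:b+50]>150).astype(np.uint8)
n,l,st,c=cv2.connectedComponentsWithStats(m)
for k in range(1,n):
    if st[k][4]>40: print(st[k],pix2z("w",b+c[k][0],a+c[k][1],.129,i).round(4))
hsv=cv2.cvtColor(im,cv2.COLOR_RGB2HSV); r,q=np.where((hsv[...,1]>180)&((hsv[...,0]<8)|(hsv[...,0]>172))&(im[...,0]>120)); k=abs(q-u)<60; print("red",len(r[k]),q[k].mean() if k.any() else 0,r[k].mean() if k.any() else 0)
E
```

```text
22.65 [0.56950043 0.20688713 0.21095056] [ 0.07119388 -0.12512253 -1.130074  ] 0.9971743662647601
gauge_grip 0.77 [0.5331 0.0834 0.098 ]
gauge_grip 0.72 [0.5713 0.2075 0.098 ]
gauge_grip 0.62 [0.4555 0.176  0.098 ]
gauge 0.83 [0.5635 0.0644 0.036 ]
gauge 0.66 [0.5702 0.209  0.036 ]
277.55023663980984 214.97301330855404
[ 16  18  17  11 110] [0.5736 0.2084 0.129 ]
red 18 277.0 178.5
```

```bash
python3 -c "
from workcell import bot
print(bot.finish_job())"
```

```text
the job is handed in; nothing more can be done
None
```

I measured the blue-plug channel (channel_2) with the base flat and held for over a second at about 9 N. The gauge is back in its rest, upright and released, and the job was handed in at about 23 s. No verdict came back, and I did not read the pointer value directly.

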